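# Show a glaze test tile to the inspection camera

### The arm

A 7-joint arm with a two-finger parallel gripper is mounted at the origin on a cart in front of the work surface, level with it; the furniture and walls round the work are solid. World frame = base frame: x ahead of the robot, y to its left, z up, the work surface at z = 0. Lengths are in m, angles in rad, forces in N, time in s.
With the tool pointing down it reaches from about 0.425 to 0.875 m from the base axis. Payload 4.7 kg.
Tool frame: the origin (TCP) lies on the mounting face of the last link; the fingertips stand 182 mm ahead of it and the grasp point (between the pads) lies ahead of it (ctrl.grip_point_offset is the z of the grasp point in the tool frame, in m); z points along the fingers, y is the line along which they close (so a half turn about z gives the same grasp; the last joint's range is limited). The gripper opens to 87 mm and grips with 3 to 60 N. Pads are 19 mm wide; open, the fingers measure 117 mm over their backs; the gripper's body (75 mm by 190 mm) begins 51 mm behind the grasp point.
Start: joints at [1.181, 0.321, -0.07, 1.45, 0.023, 1.371, -0.057], TCP at [0.255, -0.598, 0.405] pointing down, gripper open.
Joint ranges: [-2.86, 2.86], [-0.3, 2.09], [-1.38, 1.24], [0.06, 2.45], [-1.56, 4.7], [0.09, 2.05], [-2.69, 2.69]. Speed limits (rad/s): [2.57, 2.57, 3.14, 3.14, 3.14, 3.14, 3.14].

### API

Orientations are given as a rotation vector (axis times angle).
In Python, from bench import ctrl gives the robot as it stands.
- The arm moves only by the tool drive_effector, called after "Emit:" as name([rows], argument=value, ...), one row to a line, values as JSON. Schema: {"type":"object","properties":{"increments":{"type":"array","items":{"type":"array","items":{"type":"number"},"minItems":5,"maxItems":5},"minItems":1,"maxItems":20},"clamp_n":{"type":"number"},"only":{"type":"string"},"quiet":{"type":"boolean"},"lines":{"type":"string"}},"required":["increments"],"additionalProperties":false}. increments is a list of rows, 1 to 20 of them, each of 5 numbers: dx, dy, dz in a scale on which 1.0 is 0.8 m, then a turn about the tool's z in a scale on which 1.0 is pi rad, then the opening from 0.0 (shut) to 1.0 (fully open); each row is the pose to reach, as a shift and turn from the pose commanded when the call began, along the tool's axes at that moment; what a row does not reach only later rows make up. A row lasts 1/10 s, in which the tool goes at most 0.05 m and 0.15 rad, less where a joint would pass 70% of its speed; a pose out of reach is approached as far as the arm can. The fingers move at their own pace and stop on an object; clamp_n is the grip in N (left out, the last holds). Time passes only in rows, so rows that do not move let the fingers close. The tool returns the time, the measured TCP pose, the force, the opening and the grip force at its end. only (a regular expression) keeps the lines of the reply that match it, lines (a string "A,B") keeps lines A to B, and quiet returns only ok. Input that does not fit is refused with a message, and nothing moves.
- ctrl.get_state(): the state, without advancing time (a new reading comes with each control period).
- ctrl.get_image(name): name is "scene" or "side" or "wrist"; returns (picture, depth): 420x560x3 uint8, red, green, blue; 420x560 float32, m along the optical axis (not along the pixel's ray), 0 where there is no reading.
- ctrl.camera_model(name): a dict with "vertical_fov" (degrees; the focal length in pixels is half the picture's height over the tangent of half this angle, whatever the lens; pixels are square), "cx", "cy" (the principal point, pixels), "rvec" (rotation vector, rad) and "tvec" (3), from world to camera coordinates, as OpenCV has them; the wrist camera has in their place "hand_eye" (4x4, takes a point from camera to tool coordinates, whose origin is the TCP and whose axes are the flange's). Camera axes: x right, y down, z forward; pixel columns grow to the right and rows downward; lengths in m; the calibration is good to about 2 mm. A picture is of the moment at which its call begins: read the wrist's pose just before it. camera_model takes no time and is no camera call.
- ctrl.close_job(): hands the job in; it is judged then, once.
The state is a dict: "time": time; "joint_positions": joint angles; "qd": joint speeds; "joint_torque": joint torques, N m; "position": TCP position; "tool_rot": TCP orientation; "ft_force": force on the tool from outside, world axes, zero at the start; "torque": the same for the moment, N m; "grip_width": opening from 0.0 (shut) to 1.0 (fully open); "grip_force": force on a finger pad.
Only numpy, scipy, OpenCV 4.12 (cv2) and the standard library are available. Lean on these libraries where they do the work, as an engineer would, in place of code of your own. Each camera call takes 0.05 s, during which the arm holds its last target. There are 200 camera calls.

### The job

Fold the carrying handle of the test-tile rack down to one side and draw the rust-brown tile up out of its slot, taking it by its two narrow side edges so that the fingers keep off the glaze. Hold it in the air in front of the inspection camera as the camera is set: centred on the lens axis and square to it, glaze towards the lens, the bare strip at the top, 150 mm from the front of the lens. Finish while still holding the tile there, still, with the other three tiles left in the rack and the camera and the things around undisturbed.

Things in the scene. Friction and masses are not known exactly. Their poses are not given: they have to be found in the camera images.
- tile_rack: Fixed wooden rack, 198 mm long (x) by 71 mm wide (y), for four upright tiles in any order. Origin: centre of its underside on the table; z up; -x end is its front, all glazed sides look there. Slots centred at x = -63, -21, 21, 63 mm, each 9 mm (x) by 49 mm (y), floor at z = 10 mm; dividers and side rails up to z = 36 mm, end boards to z = 52 mm.
- rack_handle (a joint): Angle of the rack's wire carrying handle. Axis: the rack's x at y = 0, z = 42 mm; arms outside the end boards at x = +-105 mm. 0: upright, crossbar above the tiles and in their way (starts within 0.3 of it). Positive leans to the rack's -y side, negative to +y; stops at +-1.4. Stiff: stays where left, about 1.5 N at the crossbar swings it. Beyond 1.1 either way counts as down.
- handle_grip (a point): Middle of the handle's crossbar, centre of its dark wooden grip: a sleeve 19 mm thick, 95 mm long along the rack's x, 92 mm from the pivot axis. The point turns with the handle.
- tile_brown: THE TILE TO SHOW: glaze test tile 72 x 45 x 6.2 mm, rust-brown with a bare strip at its upper end, about 50 g. Origin: centre of its unglazed back; x along the length to the bare end (up in the rack), y across the width to the two narrow side edges, z out of the glazed face (to the rack's -x). In the rack its origin is 46 mm above the table; the upper 46 mm of the tile show above the rails.
- tile_green: Glaze test tile like tile_brown (same size, origin and axes), glazed blue-green; stays in its slot.
- tile_cream: Glaze test tile like tile_brown (same size, origin and axes), glazed pale cream; stays in its slot.
- tile_blue: Glaze test tile like tile_brown (same size, origin and axes), glazed dark navy blue; stays in its slot.
- camera_lens (a point): Centre of the lens front of the inspection camera: grey, black lens 37 mm across, pale metal ring light 71 mm, on a stand (base 150 x 130 mm, column 347 mm tall behind it). Place, height, direction and tilt (9 to 26 degrees down) vary. It looks along -x; y level; z its own up. Held right, the tile's middle is at x = -150 mm, y = z = 0 here, tile z along +x, tile x along +z.
- notebook: Red notebook, 148 x 108 x 12 mm, lying on the table; bystander. Origin: centre of its underside.
- marker: Red and white marker, 135 mm long, 16 mm thick, lying on the table; bystander. Origin: centre of its underside.
- oxide_jar: White jar with a grey lid, 50 mm across, 62 mm tall; bystander. Origin: centre of its underside.
- test_bowl: Small teal bowl, 85 mm across, 40 mm tall; bystander. Origin: centre of its underside.
Not all that is in view belongs to the job. What is shaped like the tile_brown but turquoise is not meant.

How it is judged:
On the way, in this order (a step that is already met when the one before it is completed fails the run):
1. the rack's handle is folded down to one side ((value of joint rack_handle above 1.1 rad or value of joint rack_handle below -1.1 rad)), for 0.2 s.
2. the rust-brown tile, held, is clear above the rack or away from it (height (world z) of tile_brown above 0.09 m and contact force between the fingers and tile_brown above 1 N), for 0.1 s.
At the end, for the whole second after the job is handed in: Brown tile held still by the fingers, glaze to the lens, bare end up: within 15 mm of the lens axis each way, back 130-175 mm from the lens, square and unturned to 10 degrees; handle beyond 1.1 rad either side; other tiles moved under 12 mm, camera 10 mm, bystanders 30 mm ((value of joint rack_handle above 1.1 rad or value of joint rack_handle below -1.1 rad) and x of tile_brown in the frame of camera_lens between -0.175 and -0.13 m and y of tile_brown in the frame of camera_lens between -0.015 and 0.015 m and z of tile_brown in the frame of camera_lens between -0.015 and 0.015 m and angle between the z axis of tile_brown and the x axis of camera_lens, either way round below 0.17 rad and angle between the x axis of tile_brown and the z axis of camera_lens, either way round below 0.17 rad and z of camera_lens in the frame of tile_brown above 0.1 m and angle between tile_brown's own x axis and vertical below 0.9 rad and height (world z) of tile_brown above 0.1 m and contact force between the fingers and tile_brown above 2 N and contact force between tile_brown and tile_rack below 0.3 N and linear speed of tile_brown below 0.02 m/s and angular speed of tile_brown below 0.1 rad/s and distance of each of tile_green, tile_cream, tile_blue from where it was at the start of the episode below 0.012 m and distance of camera_lens from where it was at the start of the episode below 0.01 m and distance of each of notebook, marker, oxide_jar, test_bowl from where it was at the start of the episode below 0.03 m); the arm keeps its last pose, push and grip.
It fails at once if the fingers press on the glazed face of the rust-brown tile (contact force between the fingers and brown_glaze above 1 N).
It fails at once if the camera is knocked (distance of camera_lens from where it was at the start of the episode above 0.015 m).
It fails at once if another tile is pulled out of the rack (height (world z) of any of tile_green, tile_cream, tile_blue above 0.065 m).
It fails at once if a bystander is pushed about (distance of any of notebook, marker, oxide_jar, test_bowl from where it was at the start of the episode above 0.04 m).
It also fails if it takes over 45 s, if anything falls off the work surface, if the arm or the gripper's body presses on something with over 40 N, if the wrist force passes 120 N, or if a joint passes its speed limit or range.

## Working session

There is one attempt and no reset: what is moved stays moved. The work goes in short steps, Python scripts to look and compute and a tool call to move; the robot and the scene stay as the last step left them, time stands still between calls to the robot, and variables do not carry over. Pictures are saved under pics/ and viewed, at most 10 in all, crops included, and the job is handed in when it is done.

```bash
ls; mkdir -p pics; cat > h.py <<'E'
import numpy as np, cv2
from scipy.spatial.transform import Rotation as R
from bench import ctrl
def cap(n):
    s=ctrl.get_state(); im,d=ctrl.get_image(n); m=ctrl.camera_model(n)
    f=im.shape[0]/2/np.tan(np.radians(m["vertical_fov"])/2)
    if n=="wrist":
        T=np.eye(4);T[:3,:3]=R.from_rotvec(s["tool_rot"]).as_matrix();T[:3,3]=s["position"];T=T@np.array(m["hand_eye"])
    else:
        A=np.eye(4);A[:3,:3]=R.from_rotvec(m["rvec"]).as_matrix();A[:3,3]=m["tvec"];T=np.linalg.inv(A)
    v,u=np.mgrid[:im.shape[0],:im.shape[1]]
    P=np.stack([(u-m["cx"])*d/f,(v-m["cy"])*d/f,d],-1)@T[:3,:3].T+T[:3,3]
    P[d<=0]=np.nan
    return im,P,T
def save(n,im): cv2.imwrite("pics/"+n+".png",im[...,::-1])
E
python3 - <<'E'
from h import *
for n in("scene","side"):
    im,P,T=cap(n); save(n,im); np.savez(n,im=im,P=P,T=T); print(n,T.round(3),ctrl.camera_model(n))
s=ctrl.get_state();print(s,ctrl.grip_point_offset)
E
```

```text
pics
scene [[-0.894 -0.2    0.4    0.164]
 [-0.447  0.385 -0.807  0.954]
 [ 0.008 -0.901 -0.434  0.579]
 [ 0.     0.     0.     1.   ]] {'vertical_fov': 46.080374487793094, 'cx': 275.34803146394677, 'cy': 202.11895307476794, 'rvec': array([ 0.57451156, -2.40771719,  1.51639853]), 'tvec': array([0.56860389, 0.1871762 , 0.95630292])}
side [[ 0.998 -0.031  0.057  0.465]
 [-0.065 -0.484  0.873 -0.663]
 [ 0.001 -0.875 -0.485  0.651]
 [ 0.     0.     0.     1.   ]] {'vertical_fov': 46.89774177673693, 'cx': 276.02689691691467, 'cy': 209.77244112634494, 'rvec': array([ 2.07628511, -0.06730174,  0.0407504 ]), 'tvec': array([-0.50790062,  0.26311221,  0.8674347 ])}
{'time': 0.1, 'joint_positions': array([ 1.18109939,  0.32175802, -0.07008612,  1.45151871,  0.02261031,
        1.37081152, -0.05692546]), 'qd': array([-0.00120205, -0.00208916,  0.0007352 , -0.00518195, -0.00116233,
       -0.00058672, -0.0001541 ]), 'joint_torque': array([ 8.20766695e-05, -4.92570519e+01, -4.05620914e-01, -3.13397884e+01,
       -6.41585304e-02,  3.94475518e-02,  7.94792959e-05]), 'position': array([ 0.25529497, -0.59757731,  0.40378192]), 'tool_rot': array([-3.07616074e+00, -6.29659002e-01,  6.93529591e-04]), 'ft_force': array([-0.29454563, -0.61362558, -0.12045575]), 'torque': array([0.04541278, 0.00245966, 0.02764834]), 'grip_force': 0.0, 'grip_width': 0.9988720307737421} 0.1635
```

View pics/scene.png

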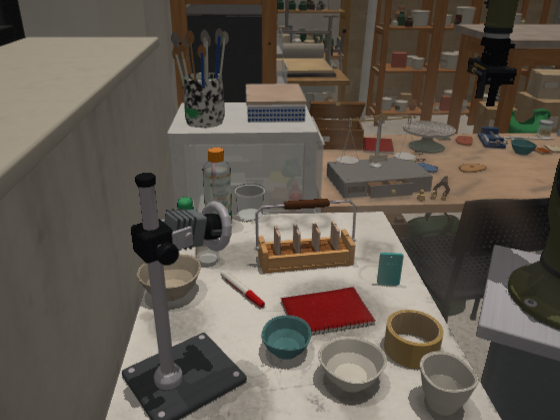

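View pics/side.png

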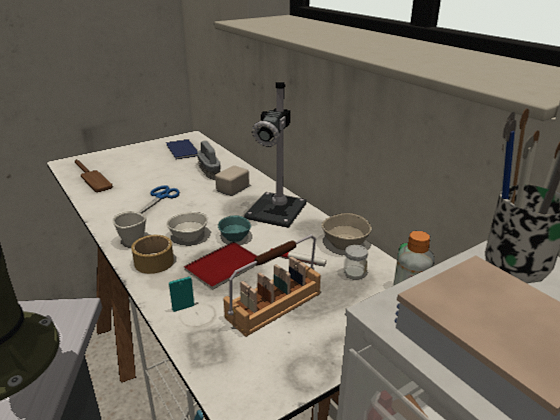

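```bash
python3 - <<'E'
import numpy as np,cv2
from h import save
a=np.load("side.npz");b=np.load("scene.npz")
c=lambda im,x,y,w,h,k:cv2.resize(im[y:y+h,x:x+w],None,fx=k,fy=k,interpolation=cv2.INTER_CUBIC)
I=np.zeros((600,800,3),np.uint8)
I[:400,:440]=c(a['im'],218,232,110,100,4)
I[:300,440:740]=c(a['im'],235,80,60,60,5)
I[300:600,440:800]=c(b['im'],130,180,120,100,3)
I[400:600,:440]=0
I[400:600,:260]=c(b['im'],240,190,130,100,2)
save("crop",I)
for n,d,pts in(("side",a,[(265,132),(270,125),(283,253),(232,297),(304,280),(250,310),(181,295),(280,90)]),("scene",b,[(306,203),(213,226),(222,205),(150,180),(277,235),(296,235),(316,235),(335,235),(305,262),(185,375)])):
  for u,v in pts: print(n,u,v,d['P'][v,u].round(3),d['im'][v,u])
E
```

```text
side 265 132 [0.511 0.434 0.254] [50 53 51]
side 270 125 [0.522 0.42  0.276] [137 133 130]
side 283 253 [0.529 0.101 0.132] [14 13  7]
side 232 297 [0.431 0.041 0.08 ] [143 137 124]
side 304 280 [0.574 0.126 0.047] [87 70 57]
side 250 310 [0.463 0.055 0.035] [104  68  44]
side 181 295 [0.326 0.109 0.035] [22 58 52]
side 280 90 [0.552 0.514 0.332] [66 60 60]
scene 306 203 [0.512 0.11  0.139] [57 33 19]
scene 213 226 [0.502 0.461 0.257] [17 16 18]
scene 222 205 [0.502 0.438 0.279] [150 145 145]
scene 150 180 [0.541 0.533 0.345] [11 12 13]
scene 277 235 [0.551 0.163 0.081] [88 74 64]
scene 296 235 [0.523 0.131 0.071] [77 64 54]
scene 316 235 [0.486 0.111 0.071] [83 68 58]
scene 335 235 [0.454 0.083 0.065] [82 68 57]
scene 305 262 [0.496 0.142 0.019] [95 70 43]
scene 185 375 [0.535 0.51  0.014] [58 61 60]
```

View pics/crop.png

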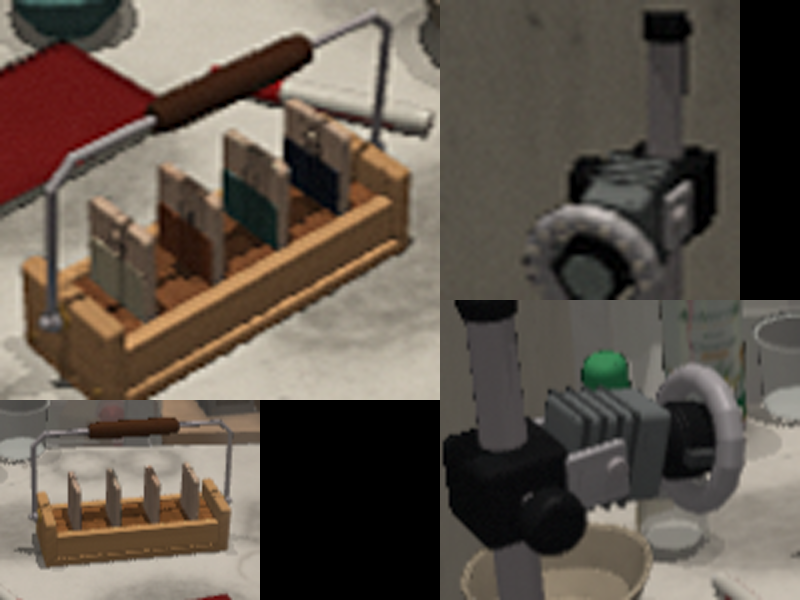

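```bash
cat > m1.py <<'E'
from h import *
from scipy.optimize import least_squares
def cld(n):
    d=np.load(n+".npz"); P=d['P'].reshape(-1,3); I=d['im'].reshape(-1,3).astype(int); return P,I
out={}
for n in("side","scene"):
    P,I=cld(n)
    # rack wood
    m=(I[:,0]>1.25*I[:,2])&(I[:,0]-I[:,2]>25)&(P[:,2]>.004)&(P[:,2]<.056)&(np.hypot(P[:,0]-.51,P[:,1]-.11)<.13)
    m&=~((I[:,0]>2.5*I[:,1]))
    out[n]=P[m]; r=cv2.minAreaRect(P[m][:,:2].astype(np.float32)); print(n,m.sum(),r)
Q=np.vstack(list(out.values()))
# fit: points lie in footprint; use outer edges via percentile extents
def ext(t,Q):
    c,s=np.cos(t),np.sin(t); a=Q[:,0]*c+Q[:,1]*s; b=-Q[:,0]*s+Q[:,1]*c
    return np.percentile(a,[.7,99.3]),np.percentile(b,[.7,99.3])
ts=np.radians(np.arange(15,50,.25))
t=min(ts,key=lambda t:np.prod([np.ptp(e) for e in ext(t,Q)]))
ea,eb=ext(t,Q);c,s=np.cos(t),np.sin(t);a,b=ea.mean(),eb.mean()
print("rack yaw",np.degrees(t),"size",np.ptp(ea),np.ptp(eb),"centre",a*c-b*s,a*s+b*c)
# lens ring
for n in("side","scene"):
    P,I=cld(n)
    m=(np.linalg.norm(P-[.51,.43,.26],axis=1)<.065)
    pale=m&(I.mean(1)>115)
    Q=P[pale]; np.save("ring_"+n,Q); c=Q.mean(0); w,v=np.linalg.eigh(np.cov((Q-c).T)); print(n,len(Q),c,np.sqrt(w),v[:,0],v[:,2])
    dk=m&(I.mean(1)<60); print("dark",dk.sum(),np.median(P[dk],0))
E
python3 m1.py
```

```text
side 2566 ((0.48133158683776855, 0.14225386083126068), (0.20436128973960876, 0.16834986209869385), 36.44757080078125)
scene 2602 ((0.48123228549957275, 0.14560262858867645), (0.2070157378911972, 0.16342034935951233), 36.743160247802734)
rack yaw 36.5 size 0.19842615597704288 0.0765980266383367 centre 0.5095334283938093 0.10801766447677463
side 51 [0.51647579 0.43235986 0.27597583] [0.0034441  0.01109537 0.01390366] [-0.18928879  0.00969823 -0.98187357] [-0.98140721 -0.03422697  0.18886081]
dark 336 [0.517765   0.44090739 0.25197283]
scene 185 [0.49486802 0.44781465 0.27071753] [0.00386959 0.00762608 0.01513102] [0.30447861 0.91225369 0.27401823] [-0.61839265  0.40812495 -0.67158362]
dark 750 [0.50855158 0.46955151 0.25697777]
```

```bash
cat > m2.py <<'E'
from h import *
from scipy.optimize import least_squares
A=[];D=[]
for n in("side","scene"):
    d=np.load(n+".npz"); P=d['P'].reshape(-1,3); I=d['im'].reshape(-1,3).astype(int)
    m=np.linalg.norm(P-[.505,.43,.262],axis=1)<.055
    A.append(P[m&(I.mean(1)>(88 if n=="side" else 120))]);D.append(P[m&(I.mean(1)<75)])
    print(n,len(A[-1]),len(D[-1]))
Q=np.vstack(A)
def nrm(az,el): return np.array([np.cos(el)*np.cos(az),np.cos(el)*np.sin(az),np.sin(el)])
def res(p):
    n=nrm(p[3],p[4]); v=Q-p[:3]; a=v@n; r=np.linalg.norm(v-np.outer(a,n),axis=1)
    return (np.hypot(r-(.0355-p[5]),a)-p[5])/.002
best=None
for az in np.radians([-120,-100,-80,-60]):
  for el in np.radians([-25,-10]):
    s=least_squares(res,[.508,.425,.262,az,el,.006],loss="soft_l1",bounds=([.4,.35,.2,-3.5,-.7,.003],[.6,.5,.32,.5,.1,.009]))
    if best is None or s.cost<best.cost: best=s
p=best.x; n=nrm(p[3],p[4]); print(p[:3].round(4),np.degrees(p[3:5]),p[5],n,"med|r| mm",np.median(abs(best.fun))*2, (abs(best.fun)<2).sum(),len(Q))
for d in D:
    v=d-p[:3];a=v@n;r=np.linalg.norm(v-np.outer(a,n),axis=1);k=r<.02
    print("lens pts",k.sum(),np.percentile(a[k],[5,25,50,75,90,98]).round(4) if k.any() else "")
v=Q-p[:3];a=v@n;r=np.linalg.norm(v-np.outer(a,n),axis=1);k=abs(best.fun)<3
print("ring axial pct",np.percentile(a[k],[2,50,98]),"r",np.percentile(r[k],[2,50,98]))
np.save("lens",np.r_[p[:3],n])
# column check
d=np.load("scene.npz");P=d['P'].reshape(-1,3)
m=(P[:,2]>.05)&(P[:,2]<.18)&(np.hypot(P[:,0]-.548,P[:,1]-.525)<.035);print("column",m.sum(),np.median(P[m],0))
E
python3 m2.py
```

```text
side 123 448
scene 156 817
[0.5102 0.4389 0.2465] [-117.60571154    5.72957795] 0.008999999999999998 [-0.46106938 -0.8817303   0.09983342] med|r| mm 1.511544372121888 229 279
lens pts 178 [-0.0072 -0.0017  0.0018  0.0045  0.0062  0.0084]
lens pts 173 [-0.0354 -0.0255 -0.02   -0.0065 -0.0029  0.0005]
ring axial pct [-0.00362499  0.00395371  0.01232403] r [0.02818507 0.03379898 0.03650036]
column 1056 [0.54507366 0.53575182 0.11940242]
```

```bash
python3 - <<'E'
import numpy as np,cv2
from h import save
I=np.zeros((600,800,3),np.uint8)
for k,(n,x,y) in enumerate((("side",245,105),("scene",190,190))):
    d=np.load(n+".npz");w=h=40
    if n=="scene":w=h=75
    im=d['im'][y:y+h,x:x+w]; T=d['T']; z=((d['P'][y:y+h,x:x+w]-T[:3,3])@T[:3,2])
    lo=1.15 if n=="side" else .5
    z0=np.nanmedian(z[h//2-8:h//2+8,w//2-8:w//2+8]);print(n,z0)
    g=np.nan_to_num(np.clip((z-z0+.05)/.1,0,1))
    c=cv2.applyColorMap((g*255).astype(np.uint8),cv2.COLORMAP_JET)[...,::-1]
    im=np.clip(im.astype(float)*1.5,0,255).astype(np.uint8)
    I[k*300:k*300+300,:300]=cv2.resize(im,(300,300),interpolation=cv2.INTER_NEAREST)
    I[k*300:k*300+300,300:600]=cv2.resize(c,(300,300),interpolation=cv2.INTER_NEAREST)
save("lens",I[:,:600])
E
```

```text
side 1.1508400440216058
scene 0.6700101792812346
```

View pics/lens.png

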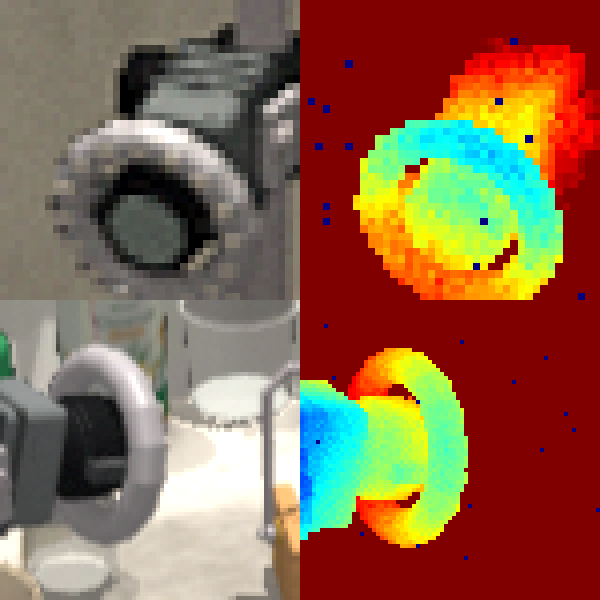

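```bash
cat > m3.py <<'E'
from h import *
from scipy.optimize import least_squares
v,u=np.mgrid[:420,:560]
d=np.load("side.npz");P=d['P'];z=(P-d['T'][:3,3])@d['T'][:3,2]
e=np.hypot((u-266)/14.3,(v-133)/13.5); fg=(z<1.215)&(z>1.08)
S=P[(e<1.0)&(e>.62)&fg]; L=P[(np.hypot(u-264.5,v-134.5)<5.5)&fg]
d=np.load("scene.npz");P2=d['P'];I=d['im'].astype(int);z=(P2-d['T'][:3,3])@d['T'][:3,2]
e=np.hypot((u-217.5)/16,(v-226.7)/26)
C=P2[(e<1)&(z<.73)&(z>.6)&(I.mean(2)>75)&(u>212)]
print(len(S),len(L),len(C))
def nrm(az,el): return np.array([np.cos(el)*np.cos(az),np.cos(el)*np.sin(az),np.sin(el)])
def fit(Q):
  def res(p):
    n=nrm(p[3],p[4]); w=Q-p[:3]; a=w@n; r=np.linalg.norm(w-np.outer(a,n),axis=1)
    return (np.hypot(r-(.0355-p[5]),a)-p[5])/.002
  b=min((least_squares(res,[*Q.mean(0),np.radians(az),np.radians(el),.006],loss="soft_l1") for az in(-130,-105,-80) for el in(-25,-10)),key=lambda s:s.cost)
  p=b.x;n=nrm(p[3],p[4]);print(p[:3].round(4),np.degrees(p[3:5]).round(1),"tube",p[5].round(4),"med mm",np.median(abs(b.fun))*2);return p[:3],n
fit(S);fit(C);c,n=fit(np.vstack([S,C]))
w,V=np.linalg.eigh(np.cov((S-S.mean(0)).T));print("side plane",V[:,0],np.sqrt(w))
w=L-c;a=w@n;print("lens axial",np.percentile(a,[5,50,95]),"offset of lens mean",(w-np.outer(a,n)).mean(0))
w,V=np.linalg.eigh(np.cov((L-L.mean(0)).T));print("lens plane",V[:,0],np.sqrt(w),L.mean(0))
np.save("lens",np.r_[c,n])
E
python3 m3.py
```

```text
340 87 397
[0.5189 0.4501 0.249 ] [-112.1  -32.4] tube 0.0221 med mm 1.7819027114516182
[0.5111 0.4438 0.246 ] [-116.2  -13.3] tube 0.0066 med mm 0.4982744324792988
[0.5166 0.4499 0.2485] [-111.6  -40.2] tube 0.023 med mm 2.0123421969331714
side plane [0.2831337  0.94158394 0.18235954] [0.01156096 0.02007201 0.02061348]
lens axial [0.00719915 0.01264284 0.01841675] offset of lens mean [-0.00351019 -0.00505672  0.0070811 ]
lens plane [-0.42651819 -0.86259313 -0.27205759] [0.00164035 0.00628627 0.00847437] [0.50952509 0.4357116  0.24734101]
```

Units first: shifts go in shares of 0.8 m and turns go in shares of pi rad. So -0.541 m / 0.8 = -0.6763, 0.513 m / 0.8 = 0.6413, -2.8 rad / 3.1416 = -0.8913.

Emit:
drive_effector([
  [0.6413, -0.6763, 0, -0.4775, 1],
  [0.6413, -0.6763, 0, -0.4775, 1],
  [0.6413, -0.6763, 0, -0.4775, 1],
  [0.6413, -0.6763, 0, -0.4775, 1],
  [0.6413, -0.6763, 0, -0.4775, 1],
  [0.6413, -0.6763, 0, -0.4775, 1],
  [0.6413, -0.6763, 0, -0.4775, 1],
  [0.6413, -0.6763, 0, -0.4775, 1],
  [0.6413, -0.6763, 0, -0.4775, 1],
  [0.6413, -0.6763, 0, -0.4775, 1],
  [0.6413, -0.6763, 0, -0.8913, 0.8],
  [0.6413, -0.6763, 0, -0.8913, 0.8],
  [0.6413, -0.6763, 0, -0.8913, 0.8],
  [0.6413, -0.6763, 0, -0.8913, 0.8],
  [0.6413, -0.6763, 0, -0.8913, 0.8],
  [0.6413, -0.6763, 0, -0.8913, 0.8],
  [0.6413, -0.6763, 0, -0.8913, 0.8],
  [0.6413, -0.6763, 0, -0.8913, 0.8],
  [0.6413, -0.6763, 0, -0.8913, 0.8],
  [0.6413, -0.6763, 0, -0.8913, 0.8],
])

```text
time: 2.1
position: [0.5144, 0.1013, 0.4043]
tool_rot: [0.098, -3.139, 0.0]
ft_force: [0.3, 0.2, -0.2]
grip_width: 0.8
grip_force: 0.0
```

To row units: -0.574 rad / 3.1416 = -0.1827.

Emit:
drive_effector([
  [0, 0, 0, -0.1827, 0.8],
  [0, 0, 0, -0.1827, 0.8],
  [0, 0, 0, -0.1827, 0.8],
  [0, 0, 0, -0.1827, 0.8],
  [0, 0, 0, -0.1827, 0.8],
])

```text
time: 2.6
position: [0.5145, 0.1012, 0.4045]
tool_rot: [0.979, -2.985, 0.0]
ft_force: [-0.4, -0.5, -0.1]
grip_width: 0.801
grip_force: 0.0
```

```bash
python3 - <<'E'
from h import *
im,P,T=cap("wrist"); save("w1",im); np.savez("w1",im=im,P=P,T=T); print(T.round(3),ctrl.get_state()["joint_positions"].round(3))
E
```

```text
[[-0.593  0.777  0.209  0.457]
 [ 0.805  0.573  0.155  0.059]
 [ 0.     0.26  -0.966  0.383]
 [ 0.     0.     0.     1.   ]] [ 0.586  0.119 -0.884  1.736  0.095  1.331  1.885]
```

View pics/w1.png

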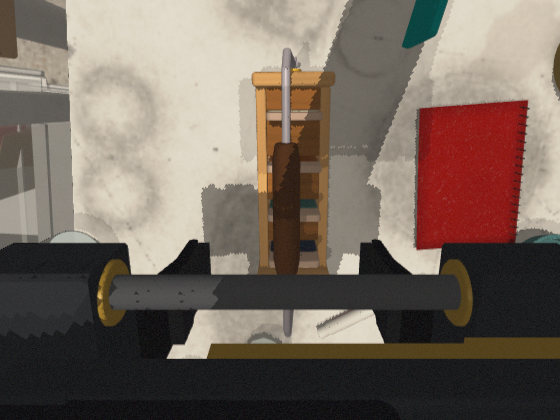

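```bash
cat > rk.py <<'E'
from h import *
import sys
d=np.load(sys.argv[1]+".npz");P=d['P'].reshape(-1,3);I=d['im'].reshape(-1,3).astype(int)
t=np.radians(36.5);c,s=np.cos(t),np.sin(t)
q=P-[.5095,.108,0];X=q[:,0]*c+q[:,1]*s;Y=-q[:,0]*s+q[:,1]*c;Z=P[:,2]
for lo,hi,l in((.046,.056,"boards"),(.03,.04,"rails"),(.074,.09,"tiles"),(.11,.16,"bar")):
    m=(Z>lo)&(Z<hi)&(abs(X)<.11)&(abs(Y)<.06)
    if m.sum()<20: print(l,m.sum());continue
    print(l,m.sum(),"X",np.percentile(X[m],[1,50,99]).round(4),"Y",np.percentile(Y[m],[1,50,99]).round(4),"Z",np.median(Z[m]).round(4))
    if l=="tiles":
        for x in(-.063,-.021,.021,.063):
            k=m&(abs(X-x)<.013)
            if k.sum()>10: print("  tile",x,k.sum(),np.percentile(X[k],[3,50,97]).round(4),np.percentile(Y[k],[1,99]).round(4),Z[k].max().round(4),np.median(Z[k]).round(4),I[k].mean(0).round())
    if l in("rails","bar"):
        f=np.polyfit(X[m],Y[m],1);print("  slope",f)
E
python3 rk.py w1
```

```text
boards 1441 X [-0.1    -0.0902  0.0885] Y [-0.0352  0.0053  0.0326] Z 0.0503
rails 7078 X [-0.0853 -0.0292  0.0879] Y [-0.0341  0.0075  0.0321] Z 0.0338
  slope [0.01154192 0.00073936]
tiles 1127 X [-0.1015 -0.0202  0.0665] Y [-0.0231  0.0082  0.0214] Z 0.0804
  tile -0.063 414 [-0.0653 -0.0623 -0.0592] [-0.0233  0.0212] 0.0831 0.0806 [151. 124. 102.]
  tile -0.021 227 [-0.0234 -0.021  -0.0177] [-0.0231  0.0214] 0.0826 0.0804 [115.  94.  78.]
  tile 0.021 225 [0.0185 0.0207 0.0244] [-0.0228  0.0213] 0.0826 0.0803 [116.  97.  80.]
  tile 0.063 244 [0.0605 0.0625 0.0665] [-0.0225  0.0216] 0.0833 0.0803 [123. 101.  84.]
bar 4461 X [-0.1029 -0.0112  0.0947] Y [-0.0169 -0.0077  0.0013] Z 0.1394
  slope [ 0.00297402 -0.00773902]
```

To row units: 0.107 m / 0.8 = 0.1338, 0.05 m / 0.8 = 0.0625.

Emit:
drive_effector([
  [0, 0, 0.0625, 0, 0.5],
  [0, 0, 0.1125, 0, 0.5],
  [0, 0, 0.1338, 0, 0.5],
  [0, 0, 0.1338, 0, 0.15],
  [0, 0, 0.1338, 0, 0.1],
  [0, 0, 0.1338, 0, 0.1],
  [0, 0, 0.1338, 0, 0.1],
  [0, 0, 0.1338, 0, 0.1],
  [0, 0, 0.1338, 0, 0.1],
], clamp_n=12)

```text
time: 3.55
position: [0.5151, 0.1017, 0.2991]
tool_rot: [-0.982, 2.982, -0.001]
ft_force: [-0.7, 0.7, 6.1]
grip_width: 0.214
grip_force: 12.0
```

To row units: -0.0808 m / 0.8 = -0.101, -0.0795 m / 0.8 = -0.0994.

Emit:
drive_effector([
  [0, -0.0125, 0.0013, 0, 0.1],
  [0, -0.0243, 0.0048, 0, 0.1],
  [0, -0.035, 0.0088, 0, 0.1],
  [0, -0.0454, 0.0138, 0, 0.1],
  [0, -0.055, 0.02, 0, 0.1],
  [0, -0.0644, 0.0266, 0, 0.1],
  [0, -0.0725, 0.0344, 0, 0.1],
  [0, -0.0804, 0.0431, 0, 0.1],
  [0, -0.0869, 0.0525, 0, 0.1],
  [0, -0.0928, 0.0625, 0, 0.1],
  [0, -0.0963, 0.0706, 0, 0.1],
  [0, -0.0994, 0.0784, 0, 0.1],
  [0, -0.101, 0.0856, 0, 0.1],
  [0, -0.101, 0.0856, 0, 0.1],
])

```text
time: 4.95
position: [0.5625, 0.0358, 0.2283]
tool_rot: [0.982, -2.983, 0.0]
ft_force: [1.2, 1.4, -1.3]
grip_width: 0.212
grip_force: 12.0
```

To row units: -0.1 m / 0.8 = -0.125, 0.0886 m / 0.8 = 0.1108.

Emit:
drive_effector([
  [0, 0, 0, 0, 0.5],
  [0, 0, 0, 0, 0.5],
  [0, 0, 0, 0, 0.5],
  [0, 0, -0.0625, 0, 0.5],
  [0, 0, -0.1125, 0, 0.5],
  [0.025, 0.0563, -0.125, 0, 0.75],
  [0.025, 0.1108, -0.125, 0, 0.75],
  [0.025, 0.1108, -0.125, 0, 0.75],
  [0.025, 0.1108, -0.125, 0, 0.75],
])

```text
time: 5.85
position: [0.4933, 0.0963, 0.3297]
tool_rot: [-0.986, 2.982, -0.004]
ft_force: [0.0, -0.5, -0.0]
grip_width: 0.727
grip_force: 0.0
```

```bash
python3 - <<'E'
from h import *
im,P,T=cap("wrist"); save("w2",im); np.savez("w2",im=im,P=P,T=T)
E
python3 rk.py w2
```

```text
boards 3757 X [-0.1065 -0.0905  0.0912] Y [-0.0479 -0.0053  0.0327] Z 0.0505
rails 10307 X [-0.0851 -0.0348  0.0871] Y [-0.034  -0.0012  0.032 ] Z 0.0335
  slope [ 0.00263303 -0.00093091]
tiles 2642 X [-0.0655 -0.0207  0.0661] Y [-0.0227 -0.0011  0.0208] Z 0.0803
  tile -0.063 842 [-0.0655 -0.0626 -0.0594] [-0.0232  0.0208] 0.0829 0.0805 [166. 137. 113.]
  tile -0.021 799 [-0.0237 -0.0215 -0.0179] [-0.0228  0.0206] 0.0827 0.0804 [120.  99.  83.]
  tile 0.021 206 [0.0181 0.0186 0.0191] [-0.0227  0.0207] 0.0801 0.077 [96. 82. 70.]
  tile 0.063 795 [0.0601 0.0616 0.0661] [-0.0226  0.021 ] 0.083 0.0802 [134. 111.  92.]
bar 817 X [-0.0316 -0.0295 -0.0156] Y [-0.0408  0.0307  0.0393] Z 0.1533
  slope [-0.21642624 -0.00634531]
```

View pics/w2.png

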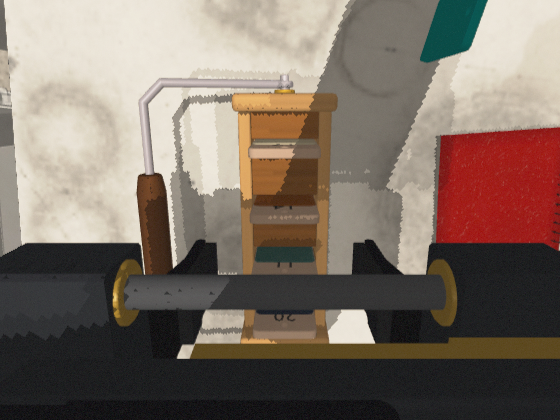

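To row units: 0.104 m / 0.8 = 0.13, 0.085 m / 0.8 = 0.1063.

Emit:
drive_effector([
  [0.0013, -0.0013, 0.0625, 0, 0.75],
  [0.0013, -0.0013, 0.1063, 0, 0.75],
  [0.0013, -0.0013, 0.13, 0, 0.75],
  [0.0013, -0.0013, 0.13, 0, 0.75],
  [0.0013, -0.0013, 0.13, 0, 0.55],
  [0.0013, -0.0013, 0.13, 0, 0.45],
  [0.0013, -0.0013, 0.13, 0, 0.45],
  [0.0013, -0.0013, 0.13, 0, 0.45],
  [0.0013, -0.0013, 0.13, 0, 0.45],
], clamp_n=8)

```text
time: 6.8
position: [0.4942, 0.0944, 0.2264]
tool_rot: [-0.982, 2.982, -0.002]
ft_force: [-0.3, 0.1, 6.2]
grip_width: 0.517
grip_force: 8.0
```

To row units: -0.02 m / 0.8 = -0.025, -0.015 m / 0.8 = -0.0188.

Emit:
drive_effector([
  [0, 0, -0.0063, 0, 0.45],
  [0, 0, -0.0125, 0, 0.45],
  [0, 0, -0.0188, 0, 0.45],
  [0, 0, -0.025, 0, 0.45],
  [0, 0, -0.025, 0, 0.45],
  [-0.0038, 0, -0.025, 0, 0.45],
  [-0.0075, 0, -0.025, 0, 0.45],
  [-0.0113, 0, -0.025, 0, 0.45],
  [-0.0144, 0, -0.025, 0, 0.45],
  [-0.0169, 0, -0.025, 0, 0.45],
  [-0.0169, 0, -0.025, 0, 0.45],
])

```text
time: 7.9
position: [0.5045, 0.1025, 0.2449]
tool_rot: [0.983, -2.983, -0.001]
ft_force: [-1.5, -1.9, -1.0]
grip_width: 0.514
grip_force: 8.0
```

```bash
python3 - <<'E'
from h import *
im,P,T=cap("wrist"); np.savez("w3",im=im,P=P,T=T)
im,P,T=cap("side"); np.savez("s3",im=im,P=P,T=T);a=im[225:335,200:340]
save("s3",cv2.resize(a,None,fx=5,fy=5,interpolation=cv2.INTER_CUBIC))
E
```

```text
(no output)
```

View pics/s3.png

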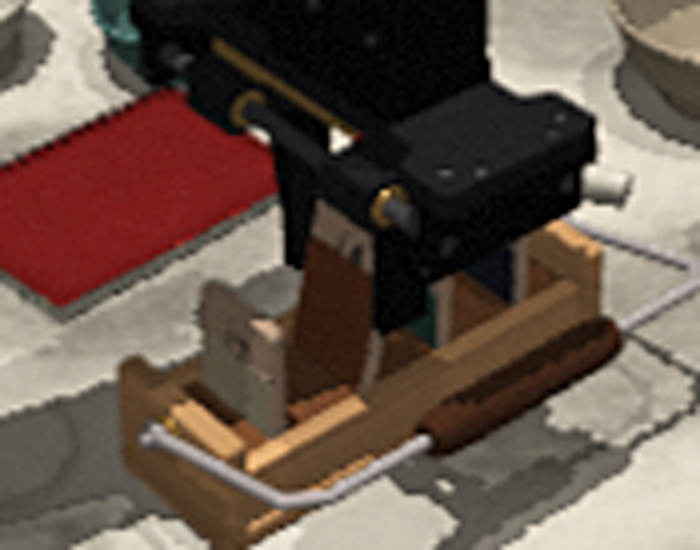

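```bash
cat > tl.py <<'E'
from h import *
import sys
d=np.load(sys.argv[1]+".npz");P=d['P'];v,u=np.mgrid[:420,:560]
poly=np.array(eval(sys.argv[2]),np.int32)
M=cv2.fillPoly(np.zeros((420,560),np.uint8),[poly],1)>0
Q=P[M&~np.isnan(P[...,0])]
for _ in range(3):
    c=np.median(Q,0) if _==0 else Q.mean(0); w,V=np.linalg.eigh(np.cov((Q-c).T)); n=V[:,0]; n*=np.sign(n[2]); r=(Q-c)@n; Q=Q[abs(r)<max(.004,2*r.std()) if _==0 else abs(r)<.003]
print(len(Q),"centre",c.round(4),"std",np.sqrt(w).round(4),"az",np.degrees(np.arctan2(n[1],n[0])).round(1),"el",np.degrees(np.arcsin(n[2])).round(1))
E
python3 tl.py s3 '[(263,274),(273,277),(273,300),(261,294)]'
```

```text
270 centre [0.4984 0.0943 0.0589] std [0.001  0.0102 0.0134] az -142.9 el 13.6
```

To row units: -0.1436 m / 0.8 = -0.1795, -0.13 m / 0.8 = -0.1625, 1.6 rad / 3.1416 = 0.5093.

Emit:
drive_effector([
  [0, 0, 0, 0, 0.4],
  [0, 0, 0, 0, 0.4],
  [0, 0, -0.0125, 0, 0.4],
  [0, 0, -0.0375, 0, 0.4],
  [0, 0, -0.075, 0, 0.4],
  [0, 0, -0.125, 0, 0.4],
  [0, 0, -0.1625, 0, 0.4],
  [0, 0, -0.1795, 0.0318, 0.4],
  [0, 0, -0.1795, 0.0796, 0.4],
  [0, 0, -0.1795, 0.1273, 0.4],
  [0, 0, -0.1795, 0.1751, 0.4],
  [0, 0, -0.1795, 0.2228, 0.4],
  [0, 0, -0.1795, 0.2706, 0.4],
  [0, 0, -0.1795, 0.3183, 0.4],
  [0, 0, -0.1795, 0.3661, 0.4],
  [0, 0, -0.1795, 0.4138, 0.4],
  [0, 0, -0.1795, 0.4615, 0.4],
  [0, 0, -0.1795, 0.5093, 0.4],
  [0, 0, -0.1795, 0.5093, 0.4],
], clamp_n=25)

```text
time: 9.9
position: [0.5046, 0.1029, 0.3899]
tool_rot: [1.455, 2.782, 0.002]
ft_force: [-0.3, -0.9, -0.1]
grip_width: 0.509
grip_force: 25.0
```

To row units: 0.199 m / 0.8 = 0.2488, 0.0646 m / 0.8 = 0.0808, 1.065 rad / 3.1416 = 0.339.

Emit:
drive_effector([
  [0, 0, 0, 0.0477, 0.4],
  [0, 0, 0, 0.0955, 0.4],
  [0.025, 0.0088, 0, 0.1432, 0.4],
  [0.0625, 0.02, 0, 0.191, 0.4],
  [0.1, 0.0325, 0, 0.2387, 0.4],
  [0.1375, 0.045, 0, 0.2865, 0.4],
  [0.175, 0.0575, 0.0013, 0.3183, 0.4],
  [0.2125, 0.0688, 0.0013, 0.339, 0.4],
  [0.2375, 0.0775, 0.0013, 0.339, 0.4],
  [0.2488, 0.0808, 0.0013, 0.339, 0.4],
  [0.2488, 0.0808, 0.0013, 0.339, 0.4],
  [0.2488, 0.0808, 0.0013, 0.339, 0.4],
  [0.2488, 0.0808, 0.0013, 0.339, 0.4],
])

```text
time: 11.2
position: [0.4449, 0.3012, 0.3878]
tool_rot: [2.668, 1.656, -0.0]
ft_force: [-0.9, 0.5, 1.0]
grip_width: 0.507
grip_force: 25.0
```

```bash
python3 - <<'E'
from h import *
I=[]
for n in("side","scene"):
    im,P,T=cap(n); np.savez(n+"4",im=im,P=P,T=T); 
    a=im[90:230,190:330] if n=="side" else im[150:330,150:330]
    I.append(cv2.resize(a,(400,400),interpolation=cv2.INTER_CUBIC))
save("f4",np.hstack(I)); im,P,T=cap("wrist"); np.savez("w4",im=im,P=P,T=T)
E
```

View pics/f4.png

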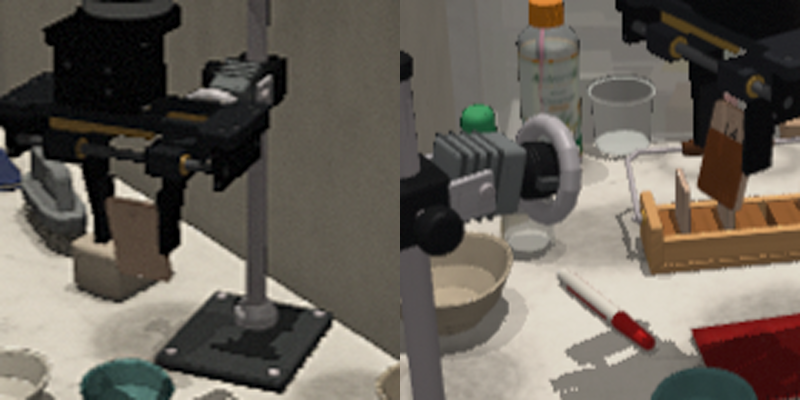

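```bash
sed 's/side.npz/side4.npz/;s/scene.npz/scene4.npz/' m3.py > m5.py; python3 tl.py side4 '[(230,163),(244,165),(247,184),(234,181)]'; python3 tl.py scene4 '[(293,200),(304,205),(300,237),(289,231)]'; python3 - <<'E'
from h import *
# lens from scene only, both frames of data; target compare
n=np.array([-.4275,-.8687,-.250]);L=np.array([.510,.437,.246])
for nm,lo,hi,uv in(("side4",0,0,[(227.5,159),(245,162),(250,187),(233,184.5)]),):
    d=np.load(nm+".npz")
    P=d['P'];M=cv2.fillPoly(np.zeros((420,560),np.uint8),[np.array(uv).round().astype(np.int32)],1)>0
    Q=P[M];k=abs(Q[:,2]-.2)<.05;Q=Q[k&(np.linalg.norm(Q-[.445,.304,.208],axis=1)<.05)]
    y=np.cross([0,0,1],-n);y/=np.linalg.norm(y);z=np.cross(-n,y)
    R_=np.stack([-n,y,z]);q=(Q-L)@R_.T
    print(len(q),np.percentile(q,[2,50,98],axis=0).round(4))
E
```

```text
264 centre [0.4472 0.2994 0.2104] std [0.0013 0.0101 0.0156] az 62.8 el 14.2
405 centre [0.4456 0.3082 0.2114] std [0.001  0.0085 0.0154] az 63.0 el 15.4
450 [[-0.1641 -0.0291 -0.031 ]
 [-0.1553 -0.0053  0.0048]
 [-0.1519  0.0165  0.036 ]]
```

Units first: shifts go in shares of 0.8 m and turns go in shares of pi rad. So -0.003 m / 0.8 = -0.0038, -0.002 m / 0.8 = -0.0025.

Emit:
drive_effector([
  [0, -0.0013, 0, 0, 0.4],
  [0, -0.0025, 0, 0, 0.4],
  [0, -0.0038, 0, 0, 0.4],
  [0, -0.0038, 0, 0, 0.4],
  [0, -0.0038, 0, 0, 0.4],
  [0, -0.0038, 0, 0, 0.4],
  [0, -0.0038, 0, 0, 0.4],
  [0, -0.0038, 0, 0, 0.4],
  [0, -0.0038, 0, 0, 0.4],
  [0, -0.0038, 0, 0, 0.4],
])

```text
time: 12.35
position: [0.4413, 0.304, 0.3878]
tool_rot: [2.668, 1.659, -0.0]
ft_force: [-0.4, -0.6, -0.8]
grip_width: 0.515
grip_force: 25.0
```

```bash
python3 -c "
from bench import ctrl
print(abs(ctrl.get_state()['qd']).max()); print(ctrl.close_job())"
```

```text
0.0019317805124528487
the job is handed in; nothing more can be done
None
```

I handed the job in at 12.4 s, with the handle folded down to the rack's -y side and the rust-brown tile held still by its side edges in front of the lens. By my measurements it was about 155 mm away, within about 5 mm of the lens axis and within about 2° of square; the hand-in returned no verdict.

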